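# Reagent bottles back into their drip trays

### The job

Tidy the bench after the column run: put each of the four reagent bottles into the drip tray made for its footprint (large round, small round, square, oblong), so that it stands upright and flat on the tray's floor, inside the rim. Keep the bottles upright and set them down rather than dropping them. Leave the beaker and the mortar where they stand.

Things in the scene. Friction and masses are not known exactly. Their poses are not given: they have to be found in the camera images.
- large_bottle_mid (a point): Large round reagent bottle of amber glass with a paper label and a blue screw cap. 112 mm tall; body 60 in diameter up to 76 above its foot, then a shoulder and neck, cap 36 in diameter over the top 20. 0.2 to 0.45 kg. All sizes in mm. This point is on its upright axis, half-way up; z is up. It stands on the bench at the start, loose.
- small_bottle_mid (a point): Small round reagent bottle, the same make: amber glass, label, blue screw cap. 86 mm tall; body 38 in diameter up to 58 above its foot, cap 23 in diameter over the top 20. About 0.06 to 0.15 kg. All sizes in mm. This point is on its upright axis, half-way up; z is up. It stands on the bench at the start, loose.
- square_bottle_mid (a point): Square bottle of white plastic with a blue screw cap. 100 mm tall; body 46 x 46 up to 70 above its foot, cap 34 in diameter over the top 18. 0.14 to 0.28 kg. x and y are square to its faces. All sizes in mm. This point is on its upright axis, half-way up; z is up. It stands on the bench at the start, loose.
- oblong_bottle_mid (a point): Flat, oblong bottle of white plastic with a blue screw cap. 94 mm tall; body 62 long (along x) by 34 across (along y) up to 66 above its foot, cap 28 in diameter over the top 18. 0.14 to 0.28 kg. All sizes in mm. This point is on its upright axis, half-way up; z is up. It stands on the bench at the start, loose.
- large_tray: Large round drip tray of bare steel, inside diameter 80. All sizes in mm. Fixed to the bench, 12 high, with a 3 thick rim; the inner floor is 4 above the bench, so the rim stands 8 above the floor. Origin: centre of its underside, at bench height; z up.
- small_tray: Small round drip tray of bare steel, inside diameter 56. All sizes in mm. Fixed to the bench, 12 high, with a 3 thick rim; the inner floor is 4 above the bench, so the rim stands 8 above the floor. Origin: centre of its underside, at bench height; z up.
- square_tray: Square drip tray of bare steel, inside 62 x 62, x and y square to its rims. All sizes in mm. Fixed to the bench, 12 high, with a 3 thick rim; the inner floor is 4 above the bench, so the rim stands 8 above the floor. Origin: centre of its underside, at bench height; z up.
- oblong_tray: Oblong drip tray of bare steel, inside 80 (along x) by 50 (along y). All sizes in mm. Fixed to the bench, 12 high, with a 3 thick rim; the inner floor is 4 above the bench, so the rim stands 8 above the floor. Origin: centre of its underside, at bench height; z up.
- beaker_mid (a point): Bystander: empty glass beaker, 68 mm in diameter at the rim and 85 mm tall, loose, standing among the bottles and trays. This point is on its axis, half-way up.
- mortar_mid (a point): Bystander: white porcelain mortar, an empty bowl 76 mm in diameter at the rim and 48 mm tall, loose, standing among the bottles and trays. This point is on its axis, half-way up.
Things that resemble listed ones, but are neither listed nor needed, are in the scene too. Leave any blue, brown or turquoise look-alike of the oblong_tray alone.

How it is judged:
At the end, for the whole second after the job is handed in: Each of the four bottles stands in its own matching tray: its axis within 15 mm of the tray's centre, its foot within 3 mm of the height of the tray's floor, tilted by less than 0.08 rad, and at rest; the beaker and the mortar are within 30 mm of where they began (horizontal distance between large_bottle_mid and large_tray below 0.015 m and z of large_bottle_mid in the frame of large_tray between 0.057 and 0.063 m and angle between each of large_bottle_mid, small_bottle_mid, square_bottle_mid, oblong_bottle_mid's own z axis and vertical below 0.08 rad and linear speed of each of large_bottle, small_bottle, square_bottle, oblong_bottle below 0.02 m/s and angular speed of each of large_bottle, small_bottle, square_bottle, oblong_bottle below 0.2 rad/s and horizontal distance between small_bottle_mid and small_tray below 0.015 m and z of small_bottle_mid in the frame of small_tray between 0.044 and 0.05 m and horizontal distance between square_bottle_mid and square_tray below 0.015 m and z of square_bottle_mid in the frame of square_tray between 0.051 and 0.057 m and horizontal distance between oblong_bottle_mid and oblong_tray below 0.015 m and z of oblong_bottle_mid in the frame of oblong_tray between 0.048 and 0.054 m and distance of each of beaker_mid, mortar_mid from where it was at the start of the episode below 0.03 m); the robot touches nothing.
It fails at once if a reagent bottle is tipped by more than about 40 degrees (angle between any of large_bottle_mid, small_bottle_mid, square_bottle_mid, oblong_bottle_mid's own z axis and vertical above 0.7 rad).
It fails at once if a reagent bottle is dropped or thrown (it moves faster than 0.6 m/s with no finger touching it) ((linear speed of large_bottle above 0.6 m/s and contact force between large_bottle and the fingers below 0.05 N) or (linear speed of small_bottle above 0.6 m/s and contact force between small_bottle and the fingers below 0.05 N) or (linear speed of square_bottle above 0.6 m/s and contact force between square_bottle and the fingers below 0.05 N) or (linear speed of oblong_bottle above 0.6 m/s and contact force between oblong_bottle and the fingers below 0.05 N)).
It fails at once if the beaker or the mortar is moved by more than 30 mm or tipped (distance of any of beaker_mid, mortar_mid from where it was at the start of the episode above 0.03 m or angle between any of beaker_mid, mortar_mid's own z axis and vertical above 0.4 rad).
It also fails if it takes over 115 s, if anything falls off the work surface, if the arm or the gripper's body presses on something with over 40 N, if the wrist force passes 120 N, or if a joint passes its speed limit or range.

### The arm

A 7-joint arm with a two-finger parallel gripper is mounted at the origin on the work surface. World frame = base frame: x ahead of the robot, y to its left, z up, the work surface at z = 0. Lengths are in m, angles in rad, forces in N, time in s.
With the tool pointing down it reaches from about 0.4 to 0.875 m from the base axis. Payload 19.3 kg.
Tool frame: the origin (TCP) lies where the fingers leave the gripper's body, on its centre line; the fingertips stand bot.tip_reach ahead of it and the grasp point (between the pads) lies 54 mm ahead of it (bot.tip_reach is the distance from the TCP to the fingertips, in m); z points along the fingers, y is the line along which they close (so a half turn about z gives the same grasp; the last joint's range is limited). The gripper opens to 85 mm and grips with 20 to 120 N. Pads are 22 mm wide; open, the fingers measure 114 mm over their backs; the gripper's body (76 mm by 85 mm) begins 54 mm behind the grasp point. The pads swing forward as they close: fully open they stand 13 mm farther back than shut.
Start: joints at [-1.354, 0.521, -0.036, 1.599, 0.021, 1.021, -0.113], TCP at [0.177, 0.599, 0.304] pointing down, gripper open.
Joint ranges: [-2.91, 2.91], [-0.3, 2.13], [-1.5, 1.42], [0.17, 2.43], [-1.26, 4.41], [0.16, 1.93], [-2.52, 2.52]. Speed limits (rad/s): [1.89, 1.89, 2.39, 2.39, 3.01, 3.01, 3.01].

### API

Orientations are given as [roll, pitch, yaw] about the fixed x, y, z axes, in that order (R = Rz(yaw) Ry(pitch) Rx(roll)).
In Python, from workcell import bot gives the robot as it stands. The module is installed in compiled form; this text tells all that it offers.
- The arm moves only by the shell command python3 -m jog 'ROWS' [FORCE]. ROWS is JSON, a list that holds one entry, the list of rows, each a list of 7 numbers: the shift along the tool's x, y, z in mm, then the turn, a rotation vector about the tool's x, y, z in rad, then the opening, from 0 (shut) to 1 (fully open). In form: [[[tx, ty, tz, wx, wy, wz, fingers], ...]]. A call has 1 to 5 rows; each row shifts and turns the commanded pose from where the row before left it, along the tool's axes as they then stand; what a row does not reach is not made up. A row lasts 1/10 s, in which the tool goes at most 50 mm and 8.59 degrees, less where a joint would pass 70% of its speed; a pose out of reach is approached as far as the arm can. A call is refused whole if a number of a shift passes 50 or a number of a turn 0.15, either way. A call with a gripper value outside its range is refused whole. The fingers move at their own pace and stop on an object; FORCE is the grip in N (left out, the last holds). Time passes only in rows, so rows that do not move let the fingers close. It gives the time, the measured TCP pose, the force, the opening and the grip force at its end, in the units of the state.
- bot.observe(): the state, without advancing time (a new reading comes with each control period).
- bot.grab_frame(name): name is "side" or "top"; returns a dict with "img" (384x512x3 uint8, red, green, blue), "intrinsics" (3x3 intrinsics, pixels), "R" (3x3) and "t" (3): a world point X has camera coordinates R X + t. Camera axes: x right, y down, z forward; pixel columns grow to the right and rows downward; lengths in m; the calibration is good to about 2 mm. A picture is of the moment at which its call begins. There is no depth.
- bot.job_done(): hands the job in; it is judged then, once.
Trained networks look in a picture, given as the dict that the camera call returned (one of the last four; its "shot" number tells which), for a name from the list of things; names that differ only in an ending like _2 or _b are one class to them, and where a whole thing is asked for, a point or a joint stands for the part that bears it (a point fixed in the world has none). Each returns a list of dicts, best first, with "conf" (0 to 1); they miss things now and then, are a little off and sometimes report something else, mostly with a low value. They report only what shows in the picture. A call takes as long as a camera call. They do not tell look-alikes from the thing itself.
- bot.trace(query, picture): "region" (384x512 bool, what is visible of it).
- bot.spot_point(query, picture): "xyz" ([x, y, z] in m, in world coordinates, good to about 4 mm: a listed point, or the origin of a listed thing).
The state is a dict: "clock": time; "qpos": joint angles; "qd": joint speeds; "joint_efforts": joint torques, N m; "position": TCP position; "tool_rot": TCP orientation; "force": force on the tool from outside, world axes, zero at the start; "moment": the same for the moment, N m; "grip_width": finger opening in m; "finger_force": force on a finger pad.
Only numpy, scipy, OpenCV 4.12 (cv2) and the standard library are available. Lean on these libraries where they do the work, as an engineer would, in place of code of your own. Each camera call takes 0.05 s, during which the arm holds its last target. There are 200 camera calls.

## Working session

There is one attempt and no reset: what is moved stays moved. The work goes in short steps, Python scripts to look and compute and a shell command to move; the robot and the scene stay as the last step left them, time stands still between calls to the robot, and variables do not carry over. Pictures are saved under pics/ and viewed, at most 14 in all, crops included, and the job is handed in when it is done.

```bash
mkdir -p pics; python3 - <<'E'
from workcell import bot
import cv2
s=bot.observe(); print({k:(s[k]) for k in s}, bot.tip_reach)
N=["large_bottle_mid","small_bottle_mid","square_bottle_mid","oblong_bottle_mid","large_tray","small_tray","square_tray","oblong_tray","beaker_mid","mortar_mid"]
for c in ["top","side"]:
    f=bot.grab_frame(c); cv2.imwrite(f"pics/{c}0.png",f["img"][:,:,::-1])
    print(c,f["R"],f["t"],f["intrinsics"])
    for n in N:
        for d in bot.spot_point(n,f)[:4]:
            X=f["R"]@d["xyz"]+f["t"]; p=f["intrinsics"]@X; 
            print(n,[round(float(v),4) for v in d["xyz"]],round(float(d["conf"]),2),(p[:2]/p[2]).round())
E
```

```text
{'clock': 0.0, 'qpos': array([-1.35417552,  0.52206745, -0.03632051,  1.59998154,  0.02119352,
        1.02109247, -0.11282955]), 'qd': array([-7.87016520e-04,  1.79255351e-03, -3.22366880e-05,  3.09564626e-03,
        6.59631919e-04, -6.87274923e-04,  1.21474565e-03]), 'joint_efforts': array([-5.84944646e-04, -9.27099395e+01,  1.97959252e+00, -3.69930053e+01,
        1.78277108e-02,  8.19767505e-03,  1.48372425e-05]), 'position': array([0.17677728, 0.59922396, 0.30330194]), 'tool_rot': array([-3.14043136e+00,  8.01993669e-05,  2.85472252e+00]), 'force': array([-0.40605783,  0.57327326,  0.53680664]), 'moment': array([-0.01142349,  0.01645713,  0.02040321]), 'finger_force': 0.0, 'grip_width': 0.08516359620584693} 0.0726
top [[ 2.84696407e-02 -9.99592387e-01  2.13045035e-03]
 [-9.94346529e-01 -2.85382166e-02 -1.02276837e-01]
 [ 1.02295947e-01  7.93378883e-04 -9.94753693e-01]] [0.00332503 0.45618585 1.73179427] [[491.04585833   0.         254.52886298]
 [  0.         491.04585833 193.64705399]
 [  0.           0.           1.        ]]
small_bottle_mid [0.6064, 0.2809, 0.0475] 0.59 [18
[... 1207 characters left out ...]
0.4918, 0.0698, 0.0492] 0.7 [248. 192.]
oblong_bottle_mid [0.4969, -0.0696, 0.0489] 0.88 [269. 215.]
oblong_bottle_mid [0.5072, -0.463, -0.0006] 0.72 [346. 320.]
large_tray [0.6529, -0.0839, 0.0021] 0.62 [317. 219.]
small_tray [0.5063, -0.4608, 0.0018] 0.61 [345. 319.]
square_tray [0.6292, -0.2876, -0.0017] 0.79 [348. 262.]
oblong_tray [0.3783, 0.2653, -0.0009] 0.79 [194. 183.]
oblong_tray [0.379, 0.4029, -0.0007] 0.71 [182. 164.]
oblong_tray [0.3562, 0.1255, 0.0019] 0.64 [201. 205.]
oblong_tray [0.245, 0.2352, 0.0021] 0.53 [157. 195.]
beaker_mid [0.6941, 0.1039, 0.0434] 0.81 [300. 175.]
beaker_mid [0.3777, 0.2637, -0.0012] 0.3 [194. 183.]
mortar_mid [0.5253, 0.4562, 0.0224] 0.62 [215. 145.]
```

```bash
python3 - <<'E'
import cv2
a=cv2.imread("pics/top0.png")[90:290,90:430]; cv2.imwrite("pics/top0c.png",cv2.resize(a,None,fx=2.35,fy=2.35,interpolation=cv2.INTER_CUBIC))
a=cv2.imread("pics/side0.png"); cv2.imwrite("pics/side0c.png",cv2.resize(a,None,fx=1.56,fy=1.56,interpolation=cv2.INTER_CUBIC))
E
```

```text
(no output)
```

View pics/top0c.png

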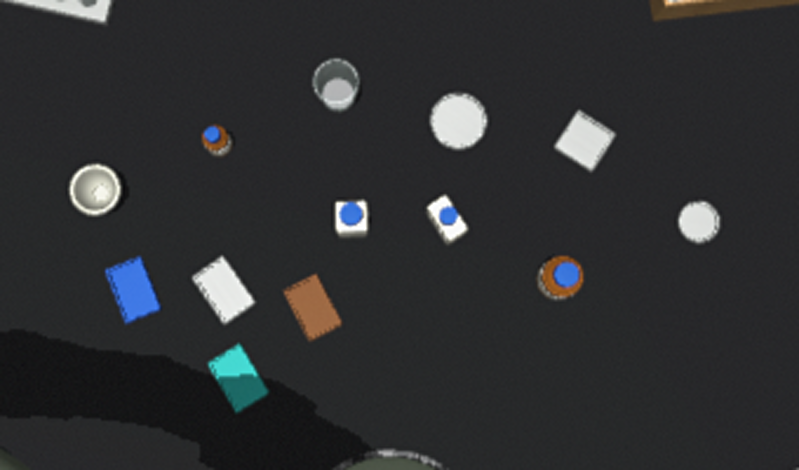

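View pics/side0c.png

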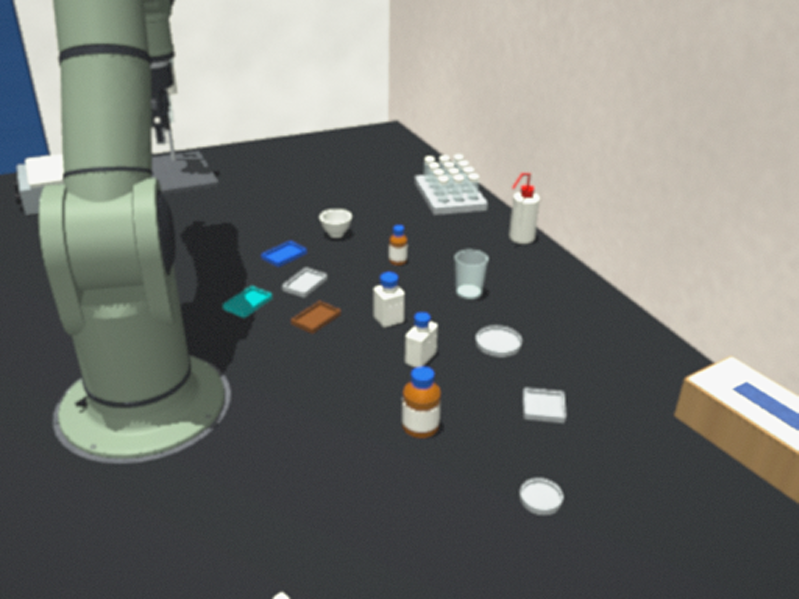

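The top picture shows four oblong trays: blue (148,212), brown (222,221), turquoise (190,251) and bare steel or grey-white (185,214). The steel one matches the description. The square bottle is at (239,182), the oblong one at (279,183), the small round one at (181,149) and the large round one at (329,208). The round trays are at (285,141) large and (386,185) small, and the square tray is at (338,149). Next I'll fit positions and yaws by matching silhouettes, and check the tray choice in a crop.

```bash
cat > h.py <<'E'
from workcell import bot
import numpy as np, cv2
from scipy.optimize import minimize
def rect(a,b,z0,z1): return (np.array([[-a,-b],[a,-b],[a,b],[-a,b]])/2,z0,z1)
def cyl(d,z0,z1):
    t=np.linspace(0,2*np.pi,32); return (np.c_[np.cos(t),np.sin(t)]*d/2,z0,z1)
M={"large_bottle_mid":[cyl(.06,0,.076),cyl(.036,.076,.112)],"small_bottle_mid":[cyl(.038,0,.058),cyl(.023,.058,.086)],
"square_bottle_mid":[rect(.046,.046,0,.07),cyl(.034,.07,.1)],"oblong_bottle_mid":[rect(.062,.034,0,.066),cyl(.028,.066,.094)],
"large_tray":[cyl(.086,0,.012)],"small_tray":[cyl(.062,0,.012)],"square_tray":[rect(.068,.068,0,.012)],"oblong_tray":[rect(.086,.056,0,.012)],
"beaker_mid":[cyl(.068,0,.085)],"mortar_mid":[cyl(.076,.03,.048)]}
def render(n,p,f,z=0):
    m=np.zeros((384*4,512*4),np.uint8); c,s=np.cos(p[2]),np.sin(p[2])
    for P,z0,z1 in M[n]:
        xy=P@np.array([[c,s],[-s,c]])+p[:2]
        X=np.vstack([np.c_[xy,np.full(len(xy),q+z)] for q in (z0,z1)])@f["R"].T+f["t"]
        u=X@f["intrinsics"].T; u=u[:,:2]/u[:,2:]
        cv2.fillConvexPoly(m,cv2.convexHull(np.round((u+.5)*4).astype(np.int32)),255)
    return cv2.resize(m,(512,384),interpolation=cv2.INTER_AREA)/255.
def fit(n,obs,x0,z=0,yaws=np.arange(0,np.pi,np.pi/8)):
    "obs: list of (frame, mask)"
    def cost(p): return sum(np.abs(render(n,p,f,z)-m).sum()/m.sum() for f,m in obs)
    if "square" in n: yaws=[y for y in yaws if y<1.57]
    if "rect" and len(M[n][0][0])>8: yaws=[0]
    best=min((minimize(cost,[*x0,y],method="Nelder-Mead",options=dict(initial_simplex=[[*x0,y],[x0[0]+.008,x0[1],y],[x0[0],x0[1]+.008,y],[*x0,y+.25]],xatol=2e-4,fatol=1e-4)) for y in yaws),key=lambda r:r.fun)
    return best.x,best.fun
def mask(n,f,x0):
    best=None
    for d in bot.trace(n,f):
        r=d["region"]; v,u=np.nonzero(r)
        p=f["intrinsics"]@(f["R"]@np.array([*x0,.03])+f["t"]); p=p[:2]/p[2]
        e=np.hypot(u.mean()-p[0],v.mean()-p[1])
        if e<12 and (best is None or e<best[0]): best=(e,r.astype(float))
    return None if best is None else best[1]
def wrap(a,period=np.pi): return (a+period/2)%period-period/2
def go(x,y,z,yaw=None,half=True):
    "print remaining tool-axis shift (mm) and turn about tool z"
    s=bot.observe(); p=s["position"]; r,pt,w=s["tool_rot"]
    d=np.array([x,y,z])-p; c,sn=np.cos(w),np.sin(w)
    t=0 if yaw is None else yaw-w
    t=wrap(t,np.pi if half else 2*np.pi)
    w2=w+t; f=lambda w:(np.round([1e3*(d[0]*np.cos(w)+d[1]*np.sin(w)),1e3*(d[0]*np.sin(w)-d[1]*np.cos(w)),-1e3*d[2]],1))
    print("t",round(s["clock"],2),"pos",p.round(4),"yaw",round(w,3),"| turn wz",round(-t,3),"then shift after turn",f(w2),"(before turn",f(w),") force",s["force"].round(1),"w",round(s["grip_width"],4),"ff",round(float(s["finger_force"]),1),"q7",s["qpos"][6].round(2))
E
python3 - <<'E'
from h import *
I={"large_bottle_mid":(.409,-.244),"small_bottle_mid":(.607,.282),"square_bottle_mid":(.492,.0715),"oblong_bottle_mid":(.495,-.069),"large_tray":(.655,-.086),"small_tray":(.504,-.461),"square_tray":(.63,-.286),"oblong_tray":(.378,.265)}
F={c:bot.grab_frame(c) for c in("top","side")}
for n,x0 in I.items():
    o=[(f,mask(n,f,x0)) for f in F.values()]; k=[m is not None for f,m in o]
    o=[a for a in o if a[1] is not None]
    if not o: print(n,"none"); continue
    p,e=fit(n,o,x0); each=[fit(n,[a],x0)[0].round(3) for a in o]
    print(n,k,p.round(4),round(e/len(o),3),each)
a=F["top"]["img"][190:270,130:240,::-1]; cv2.imwrite("pics/c1.png",cv2.resize(a,None,fx=7,fy=7,interpolation=cv2.INTER_CUBIC))
E
```

```text
large_bottle_mid [True, True] [ 0.413  -0.2428  0.0974] 0.058 [array([ 0.412, -0.242,  0.282]), array([ 0.414, -0.243,  0.066])]
small_bottle_mid [False, True] [0.6104 0.2801 0.1009] 0.155 [array([0.61 , 0.28 , 0.101])]
square_bottle_mid [True, False] [0.4898 0.0709 0.2424] 0.277 [array([0.49 , 0.071, 0.242])]
oblong_bottle_mid [True, True] [ 0.4979 -0.0708  0.6865] 0.203 [array([ 0.496, -0.07 ,  0.63 ]), array([ 0.498, -0.071,  0.726])]
large_tray [True, True] [ 0.6551 -0.0874  0.0888] 0.082 [array([ 0.655, -0.087,  0.188]), array([ 0.657, -0.088,  0.125])]
small_tray [True, True] [ 0.5083 -0.4616  0.135 ] 0.075 [array([ 0.508, -0.46 ,  0.233]), array([ 0.508, -0.463,  0.153])]
square_tray [True, True] [ 0.6298 -0.2849  1.0003] 0.09 [array([ 0.628, -0.283,  1.006]), array([ 0.631, -0.285, -0.561])]
oblong_tray [True, True] [0.383  0.2651 0.6294] 0.087 [array([0.381, 0.265, 0.641]), array([0.384, 0.264, 0.644])]
```

View pics/c1.png

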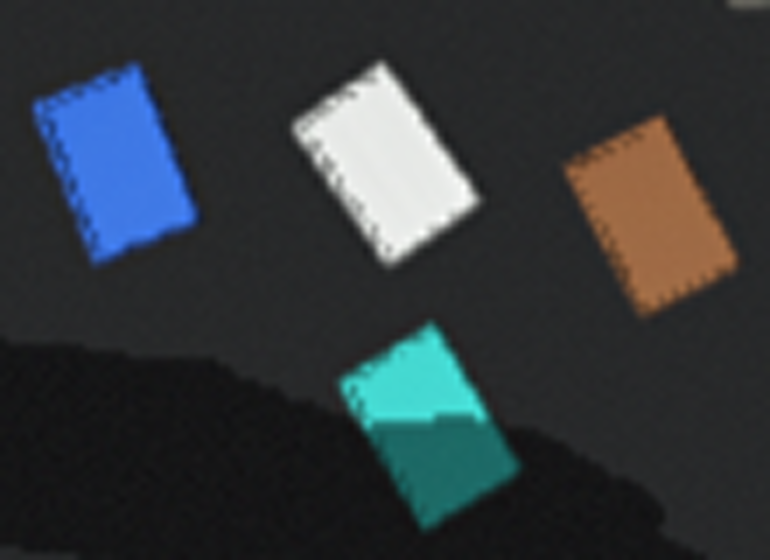

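The crop confirms that the steel oblong tray is the grey-white one, centred at crop (385,165), full-image pixel (185,214). The blue, brown and turquoise ones are clearly coloured. I'll do one refined measurement of three bottles using colour masks.

```bash
python3 - <<'E'
from h import *
I={"small_bottle_mid":(.610,.280),"square_bottle_mid":(.490,.071),"oblong_bottle_mid":(.497,-.070)}
F={c:bot.grab_frame(c) for c in("top","side")}
for n,x0 in I.items():
    o=[]
    for c,f in F.items():
        p=f["intrinsics"]@(f["R"]@np.array([*x0,.045])+f["t"]); u,v=np.round(p[:2]/p[2]).astype(int)
        g=f["img"].max(2).astype(float); w=np.zeros_like(g); r=16 if c=="top" else 30
        sl=np.s_[v-r:v+r,u-r:u+r]; w[sl]=g[sl]>85
        k,l,st,_=cv2.connectedComponentsWithStats(w.astype(np.uint8))
        b=l[v,u]; o.append((f,(l==b).astype(float)))
    print(n,[m.sum() for _,m in o])
    p,e=fit(n,o,x0); each=[(lambda r:(r[0].round(3),round(r[1],3)))(fit(n,[a],x0)) for a in o]
    print(p.round(4),round(e/2,3),each)
go(.6,.28,.2,1.2)
E
```

```text
small_bottle_mid [np.float64(114.0), np.float64(276.0)]
[0.6089 0.2838 0.0761] 0.168 [(array([0.609, 0.284, 0.022]), np.float64(0.174)), (array([ 0.614,  0.289, -0.064]), np.float64(0.117))]
square_bottle_mid [np.float64(216.0), np.float64(629.0)]
[0.4944 0.0731 0.0916] 0.096 [(array([0.494, 0.073, 1.6  ]), np.float64(0.109)), (array([0.496, 0.075, 0.211]), np.float64(0.061))]
oblong_bottle_mid [np.float64(219.0), np.float64(794.0)]
[ 0.4962 -0.071   0.5746] 0.166 [(array([ 0.496, -0.071,  0.595]), np.float64(0.071)), (array([ 0.497, -0.07 ,  0.553]), np.float64(0.255))]
t 2.1 pos [0.1768 0.5995 0.3039] yaw 2.855 | turn wz -1.487 then shift after turn [ 144.4 -510.2  103.9] (before turn [-496.3 -186.7  103.9] ) force [-0.2 -0.5 -0.4] w 0.0853 ff 0.0 q7 -0.11
```

```bash
python3 -m jog '[[[0,0,0,0,0,0.143,1],[0,0,0,0,0,0.143,1],[0,0,0,0,0,0.143,1],[0,0,0,0,0,0.143,1],[0,0,0,0,0,0.143,1]]]' 40 >/dev/null
python3 -m jog '[[[0,0,0,0,0,0.143,1],[0,0,0,0,0,0.143,1],[0,0,0,0,0,0.143,1],[0,0,0,0,0,0.14,1],[0,0,0,0,0,0,1]]]'
python3 -m jog '[[[-15,20,5,0,0,0,1],[-26,36,8,0,0,0,1],[-26,36,8,0,0,0,1],[-26,36,8,0,0,0,1],[-26,36,8,0,0,0,1]]]' >/dev/null
python3 -m jog '[[[-26,36,8,0,0,0,1],[-26,36,8,0,0,0,1],[-26,36,8,0,0,0,1],[-26,36,8,0,0,0,1],[-26,36,8,0,0,0,1]]]' >/dev/null
python3 -m jog '[[[-26,36,8,0,0,0,1],[-20,28,8,0,0,0,1],[-10,12,3,0,0,0,1],[0,0,0,0,0,0,1]]]'
python3 -c "
from h import *
go(.610,.284,.2,1.5708)"
```

```text
clock: 3.1
position: [0.1766, 0.5995, 0.3038]
tool_rot: [3.141, 0.0, 1.568]
force: [0.9, -0.5, 0.3]
grip_width: 0.0856
finger_force: 0.0
clock: 4.5
position: [0.5981, 0.2922, 0.2073]
tool_rot: [-3.141, 0.001, 1.571]
force: [-0.3, -0.4, -0.2]
grip_width: 0.0855
finger_force: 0.0
t 4.5 pos [0.5981 0.2922 0.2073] yaw 1.571 | turn wz 0.0 then shift after turn [-8.2 11.9  7.3] (before turn [-8.2 11.9  7.3] ) force [-0.3 -0.4 -0.2] w 0.0855 ff 0.0 q7 -0.36
```

```bash
python3 -m jog '[[[-8,12,10,0,0,0,1],[0,0,25,0,0,0,1],[0,0,25,0,0,0,1],[0,0,25,0,0,0,1],[0,0,20,0,0,0,1]]]' >/dev/null
python3 -m jog '[[[0,0,5,0,0,0,1],[0,0,0,0,0,0,0.4],[0,0,0,0,0,0,0.3],[0,0,0,0,0,0,0.2],[0,0,0,0,0,0,0.1]]]' 40
python3 -m jog '[[[0,0,0,0,0,0,0],[0,0,0,0,0,0,0],[0,0,0,0,0,0,0],[0,0,0,0,0,0,0]]]' 40
```

```text
clock: 5.5
position: [0.6092, 0.2868, 0.0992]
tool_rot: [3.14, -0.001, 1.571]
force: [-1.0, 0.4, 5.7]
grip_width: 0.0371
finger_force: 39.4
clock: 5.9
position: [0.6092, 0.2868, 0.0992]
tool_rot: [3.14, -0.001, 1.571]
force: [-2.0, 0.6, 6.2]
grip_width: 0.0371
finger_force: 39.4
```

```bash
python3 -m jog '[[[0,0,-8,0,0,0,0],[0,0,-22,0,0,0,0],[0,0,-35,0,0,0,0],[0,0,-35,0,0,0,0],[0,0,-15,0,0,0,0]]]' 
python3 -m jog '[[[-12,-2,0,0,0,0,0],[-25,-4,0,0,0,0,0],[-37,-5,0,0,0,0,0],[-42,-6,0,0,0,0,0],[-42,-6,0,0,0,0,0]]]' >/dev/null
python3 -m jog '[[[-42,-6,0,0,0,0,0],[-42,-6,0,0,0,0,0],[-42,-6,0,0,0,0,0],[-42,-6,0,0,0,0,0],[-42,-6,0,0,0,0,0]]]' 
python3 -m jog '[[[-42,-6,0,0,0,0,0],[-42,-6,0,0,0,0,0],[-42,-6,0,0,0,0,0],[-42,-6,0,0,0,0,0],[-42,-6,0,0,0,0,0]]]' >/dev/null
python3 -m jog '[[[-42,-5,0,0,0,0,0],[-40,-5,0,0,0,0,0],[-32,-4,0,0,0,0,0],[-16,-2,0,0,0,0,0],[0,0,0,0,0,0,0]]]'
python3 - <<'E'
from h import *
go(.508,-.4616,.104,1.5708)
f=bot.grab_frame("side"); cv2.imwrite("pics/s1.png",cv2.resize(f["img"][:,200:,::-1],None,fx=1.55,fy=1.55))
p=bot.observe()["position"]; print([d["xyz"].round(4) if hasattr(d["xyz"],"round") else d["xyz"] for d in bot.spot_point("small_bottle_mid",f)[:2]],p)
E
```

```text
clock: 6.4
position: [0.6098, 0.2867, 0.217]
tool_rot: [3.138, -0.002, 1.571]
force: [0.3, -0.1, -1.2]
grip_width: 0.037
finger_force: 40.3
clock: 7.4
position: [0.5543, -0.0837, 0.2119]
tool_rot: [-3.14, 0.0, 1.571]
force: [1.3, -0.2, -1.3]
grip_width: 0.0369
finger_force: 40.3
clock: 8.4
position: [0.5078, -0.4238, 0.2117]
tool_rot: [-3.14, 0.0, 1.568]
force: [0.5, -0.2, -1.4]
grip_width: 0.0371
finger_force: 40.3
t 8.4 pos [ 0.5078 -0.4238  0.2117] yaw 1.568 | turn wz -0.003 then shift after turn [-37.8   0.2 107.7] (before turn [-37.8   0.3 107.7] ) force [ 0.5 -0.2 -1.4] w 0.0371 ff 40.3 q7 0.77
[[0.5075, -0.4291, 0.1544]] [ 0.508745   -0.42185156  0.21178935]
```

View pics/s1.png

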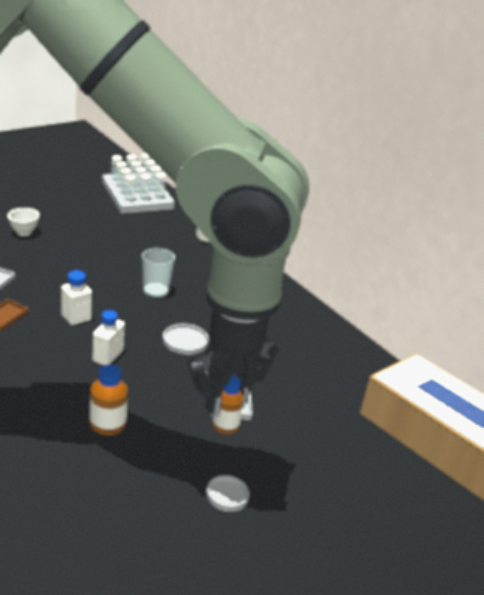

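The side view shows the small bottle upright between the fingers at (230,405), with the small tray below it at (228,493). The bottle sits about 4 mm to -y of the TCP, so I'll correct for that and lower it.

```bash
python3 -m jog '[[[-20,0,5,0,0,0,0],[-15,0,20,0,0,0,0],[0,0,30,0,0,0,0],[0,0,25,0,0,0,0],[0,0,14,0,0,0,0]]]' >/dev/null
python3 -m jog '[[[0,0,8,0,0,0,0],[0,0,2,0,0,0,0],[0,0,0,0,0,0,0]]]' 
python3 - <<'E'
from h import *
go(.508,-.4576,.1025,1.5708)
E
```

```text
clock: 9.3
position: [0.5102, -0.4565, 0.1096]
tool_rot: [3.141, 0.0, 1.571]
force: [0.5, -0.1, -1.1]
grip_width: 0.0369
finger_force: 40.3
t 9.3 pos [ 0.5102 -0.4565  0.1096] yaw 1.571 | turn wz 0.0 then shift after turn [-1.1 -2.2  7.1] (before turn [-1.1 -2.2  7.1] ) force [ 0.5 -0.1 -1.1] w 0.0369 ff 40.3 q7 0.83
```

```bash
python3 -m jog '[[[-1,-2,3,0,0,0,0],[0,0,1.5,0,0,0,0],[0,0,0,0,0,0,0]]]' 
python3 -m jog '[[[0,0,1,0,0,0,0],[0,0,0,0,0,0,0]]]' 
python3 -m jog '[[[0,0,1,0,0,0,0],[0,0,0,0,0,0,0]]]' 
```

```text
clock: 9.6
position: [0.5077, -0.4577, 0.1046]
tool_rot: [3.141, 0.0, 1.571]
force: [-0.4, 0.6, -1.2]
grip_width: 0.0369
finger_force: 40.3
clock: 9.8
position: [0.5078, -0.4576, 0.1034]
tool_rot: [3.142, 0.0, 1.571]
force: [0.1, -0.6, -2.0]
grip_width: 0.037
finger_force: 40.3
clock: 10.0
position: [0.5078, -0.4577, 0.1032]
tool_rot: [3.141, 0.0, 1.571]
force: [-2.7, 2.1, 9.9]
grip_width: 0.0372
finger_force: 41.4
```

```bash
python3 -m jog '[[[0,0,0,0,0,0,0.5],[0,0,0,0,0,0,0.6],[0,0,0,0,0,0,1],[0,0,0,0,0,0,1],[0,0,0,0,0,0,1]]]' 
python3 -m jog '[[[0,0,-10,0,0,0,1],[0,0,-25,0,0,0,1],[0,0,-35,0,0,0,1],[0,0,-30,0,0,0,1],[0,0,-10,0,0,0,1]]]' 
python3 -m jog '[[[22,-10,0,0,0,0,1],[38,-17,0,0,0,0,1],[38,-17,0,0,0,0,1],[38,-17,0,0,0,0,1],[38,-17,0,0,0,0,1]]]' >/dev/null
python3 -m jog '[[[30,-13,0,0,0,0,1],[11,-4,0,0,0,0,1],[0,0,0,0,0,0,1]]]' 
python3 - <<'E'
from h import *
f=bot.grab_frame("side"); g=bot.grab_frame("top")
for a in(f,g): print([(np.round(d["xyz"],4),round(d["conf"],2)) for d in bot.spot_point("small_bottle_mid",a)[:2]],[(np.round(d["xyz"],4),round(d["conf"],2)) for d in bot.spot_point("large_bottle_mid",a)[:2]])
go(.413,-.2428,.118,1.5708)
E
```

```text
clock: 10.5
position: [0.5078, -0.4576, 0.1024]
tool_rot: [-3.142, 0.0, 1.571]
force: [-0.9, 0.0, 0.6]
grip_width: 0.0849
finger_force: 0.0
clock: 11.0
position: [0.5085, -0.4584, 0.2166]
tool_rot: [3.138, 0.003, 1.571]
force: [0.2, 0.1, 0.1]
grip_width: 0.0848
finger_force: 0.0
clock: 11.8
position: [0.4128, -0.2415, 0.2128]
tool_rot: [3.141, -0.0, 1.572]
force: [-0.2, -0.5, 0.4]
grip_width: 0.0852
finger_force: 0.0
[] [(array([ 0.4078, -0.2436,  0.0573]), 0.77), (array([ 0.6259, -0.2867,  0.0024]), 0.34)]
[(array([ 0.5092, -0.4612,  0.0492]), 0.5)] [(array([ 0.4085, -0.2414,  0.0583]), 0.53), (array([ 0.5084, -0.4638,  0.0503]), 0.34)]
t 12.1 pos [ 0.4129 -0.2435  0.2123] yaw 1.57 | turn wz -0.001 then shift after turn [ 0.7  0.1 94.3] (before turn [ 0.7  0.1 94.3] ) force [-0.2 -0.1 -0.4] w 0.0853 ff 0.0 q7 0.59
```

```bash
python3 -m jog '[[[0,-2,12,0,0,0,1],[0,0,25,0,0,0,1],[0,0,25,0,0,0,1],[0,0,20,0,0,0,1],[0,0,8,0,0,0,1]]]' 
python3 -m jog '[[[0,0,3,0,0,0,1],[0,0,0,0,0,0,0.6],[0,0,0,0,0,0,0.5],[0,0,0,0,0,0,0.4],[0,0,0,0,0,0,0]]]' 60
python3 -m jog '[[[0,0,0,0,0,0,0],[0,0,0,0,0,0,0],[0,0,0,0,0,0,0]]]' 60
```

```text
clock: 12.6
position: [0.4102, -0.2428, 0.1207]
tool_rot: [-3.14, -0.001, 1.57]
force: [0.2, -0.2, 1.0]
grip_width: 0.0853
finger_force: 0.0
clock: 13.1
position: [0.411, -0.2428, 0.1205]
tool_rot: [3.14, 0.001, 1.571]
force: [-2.0, -0.9, 6.7]
grip_width: 0.0583
finger_force: 62.7
clock: 13.4
position: [0.411, -0.2428, 0.1205]
tool_rot: [3.14, 0.001, 1.571]
force: [-2.6, -0.3, 7.7]
grip_width: 0.0581
finger_force: 62.7
```

```bash
python3 -m jog '[[[0,0,-6,0,0,0,0],[0,0,-20,0,0,0,0],[0,0,-33,0,0,0,0],[0,0,-33,0,0,0,0],[0,0,-15,0,0,0,0]]]' 
python3 -m jog '[[[8,13,0,0,0,0,0],[16,25,0,0,0,0,0],[22,35,0,0,0,0,0],[22,35,0,0,0,0,0],[22,35,0,0,0,0,0]]]' >/dev/null
python3 -m jog '[[[22,35,0,0,0,0,0],[22,34,0,0,0,0,0],[15,22,0,0,0,0,0],[7,10,0,0,0,0,0],[0,0,0,0,0,0,0]]]' 
python3 - <<'E'
from h import *
f=bot.grab_frame("side"); cv2.imwrite("pics/s2.png",cv2.resize(f["img"][:,200:,::-1],None,fx=1.55,fy=1.55))
print([(np.round(d["xyz"],4),round(d["conf"],2)) for d in bot.spot_point("large_bottle_mid",f)[:2]])
go(.655,-.087,.1245,1.5708)
E
```

```text
clock: 13.9
position: [0.4113, -0.2428, 0.2296]
tool_rot: [3.138, 0.001, 1.571]
force: [0.1, 0.6, -4.7]
grip_width: 0.0587
finger_force: 65.8
clock: 14.9
position: [0.6554, -0.0847, 0.2256]
tool_rot: [-3.141, -0.0, 1.573]
force: [-0.5, -0.4, -4.0]
grip_width: 0.0583
finger_force: 65.9
[(array([ 0.6545, -0.0841,  0.1609]), 0.6)]
t 15.0 pos [ 0.654  -0.0871  0.2261] yaw 1.57 | turn wz -0.001 then shift after turn [1.000e-01 1.000e+00 1.016e+02] (before turn [1.000e-01 1.000e+00 1.016e+02] ) force [-0.5 -0.8 -4.1] w 0.0585 ff 65.9 q7 0.21
```

View pics/s2.png

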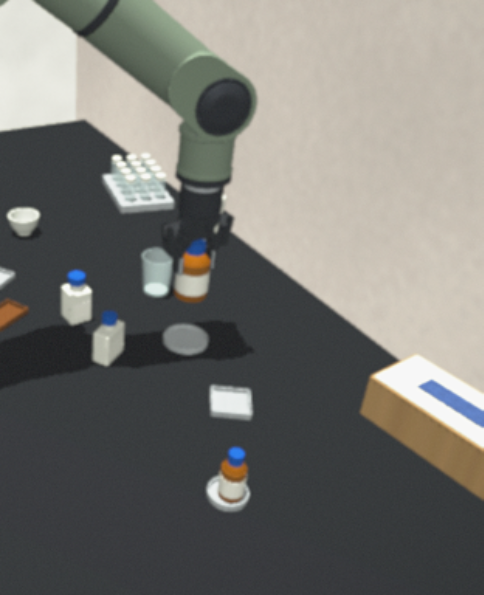

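The small bottle stands in its tray at (233,480). The large bottle is upright in the gripper above its tray at (186,340).

```bash
python3 -m jog '[[[0,0,10,0,0,0,0],[0,0,25,0,0,0,0],[0,0,30,0,0,0,0],[0,0,20,0,0,0,0],[0,0,10,0,0,0,0]]]' >/dev/null
python3 -m jog '[[[0,0,2,0,0,0,0],[0,0,0,0,0,0,0]]]' 
python3 -m jog '[[[0,0,2,0,0,0,0],[0,0,0,0,0,0,0]]]' 
python3 -m jog '[[[0,0,1,0,0,0,0],[0,0,0,0,0,0,0]]]' 
```

```text
clock: 15.7
position: [0.6548, -0.087, 0.1298]
tool_rot: [3.141, 0.0, 1.57]
force: [0.5, 0.1, -3.5]
grip_width: 0.0583
finger_force: 65.9
clock: 15.9
position: [0.6551, -0.0866, 0.1281]
tool_rot: [3.14, 0.0, 1.571]
force: [0.6, -0.4, -4.3]
grip_width: 0.0586
finger_force: 65.9
clock: 16.1
position: [0.6549, -0.0865, 0.1266]
tool_rot: [3.141, 0.0, 1.571]
force: [-0.0, -0.1, -3.7]
grip_width: 0.0581
finger_force: 65.9
```

```bash
python3 -m jog '[[[0,0,1.5,0,0,0,0],[0,0,0,0,0,0,0]]]' 
python3 -m jog '[[[0,0,1,0,0,0,0],[0,0,0,0,0,0,0]]]' 
```

```text
clock: 16.3
position: [0.6547, -0.0865, 0.1247]
tool_rot: [-3.141, -0.0, 1.571]
force: [-1.1, -0.8, -3.9]
grip_width: 0.0584
finger_force: 65.9
clock: 16.5
position: [0.6548, -0.0866, 0.1246]
tool_rot: [3.142, -0.0, 1.571]
force: [-4.1, 1.8, 9.7]
grip_width: 0.0584
finger_force: 67.3
```

```bash
python3 -m jog '[[[0,0,0,0,0,0,0.75],[0,0,0,0,0,0,0.8],[0,0,0,0,0,0,1],[0,0,0,0,0,0,1],[0,0,0,0,0,0,1]]]' 
python3 -m jog '[[[0,0,-10,0,0,0,1],[0,0,-25,0,0,0,1],[0,0,-35,0,0,0,1],[0,0,-20,0,0,0,1],[0,0,-5,0,0,0,1]]]' 
python3 -m jog '[[[15,-15,0,0,0,0,1],[32,-32,0,0,0,0,1],[34,-34,0,0,0,0,1],[34,-34,0,0,0,0,1],[30,-30,0,0,0,0,1]]]' >/dev/null
python3 -m jog '[[[15,-16,0,0,0,0,1],[0,0,0,0,0,-0.08,1],[0,0,0,0,0,0,1]]]' 
python3 - <<'E'
from h import *
f=bot.grab_frame("side"); g=bot.grab_frame("top")
for a in(f,g):
  for n in("large_bottle_mid","square_bottle_mid"): print(n,[(np.round(d["xyz"],4),round(d["conf"],2)) for d in bot.spot_point(n,a)[:2]])
go(.494,.073,.110,1.651)
cv2.imwrite("pics/s3.png",cv2.resize(f["img"][100:300,150:400,::-1],None,fx=3,fy=3))
E
```

```text
clock: 17.0
position: [0.6548, -0.0866, 0.1239]
tool_rot: [-3.142, 0.0, 1.571]
force: [-0.3, 0.4, -0.6]
grip_width: 0.0856
finger_force: 0.0
clock: 17.5
position: [0.6557, -0.0868, 0.2222]
tool_rot: [3.138, 0.0, 1.571]
force: [0.6, -0.1, -0.8]
grip_width: 0.0849
finger_force: 0.0
clock: 18.3
position: [0.4934, 0.074, 0.219]
tool_rot: [-3.141, -0.0, 1.654]
force: [-0.2, -0.3, 0.2]
grip_width: 0.0853
finger_force: 0.0
large_bottle_mid [(array([ 0.658 , -0.0914,  0.0594]), 0.73), (array([ 0.5081, -0.4643,  0.0433]), 0.56)]
square_bottle_mid [(array([0.495 , 0.0701, 0.0509]), 0.76), (array([0.5252, 0.4546, 0.0208]), 0.62)]
large_bottle_mid [(array([ 0.6546, -0.086 ,  0.0637]), 0.61)]
square_bottle_mid []
t 18.6 pos [0.494  0.073  0.2188] yaw 1.649 | turn wz -0.002 then shift after turn [ -0.    0.  108.8] (before turn [ -0.    0.  108.8] ) force [ 1.  -0.4 -1. ] w 0.0855 ff 0.0 q7 -0.02
```

View pics/s3.png

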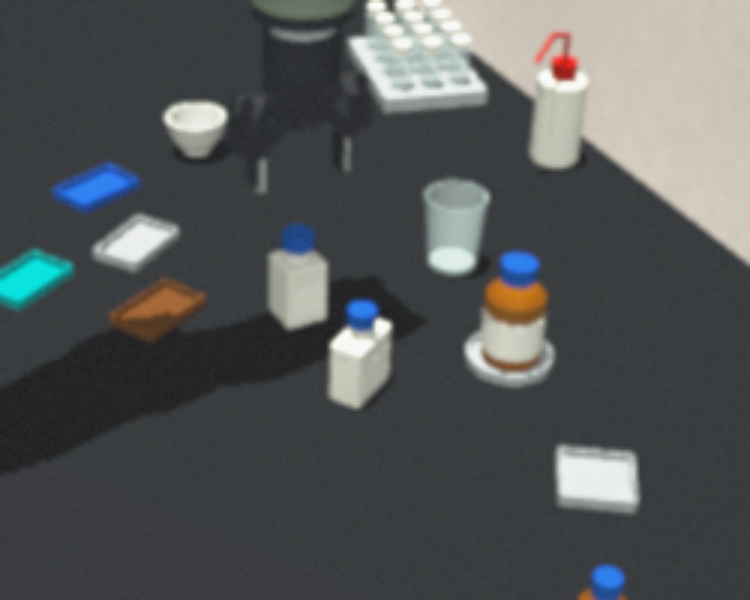

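The large bottle stands in its tray at (513,330), and the open gripper is centred over the square bottle at (298,280).

```bash
python3 -m jog '[[[0,0,15,0,0,0,1],[0,0,30,0,0,0,1],[0,0,30,0,0,0,1],[0,0,20,0,0,0,1],[0,0,11,0,0,0,1]]]' 
python3 -m jog '[[[0,0,2,0,0,0,1],[0,0,0,0,0,0,0.6],[0,0,0,0,0,0,0.5],[0,0,0,0,0,0,0.3],[0,0,0,0,0,0,0]]]' 50
python3 -m jog '[[[0,0,0,0,0,0,0],[0,0,0,0,0,0,0],[0,0,0,0,0,0,0]]]' 50
```

```text
clock: 19.1
position: [0.4934, 0.073, 0.1113]
tool_rot: [-3.14, 0.0, 1.65]
force: [0.5, 0.4, 0.5]
grip_width: 0.0855
finger_force: 0.0
clock: 19.6
position: [0.4941, 0.0735, 0.1119]
tool_rot: [3.14, -0.0, 1.651]
force: [-2.8, 0.2, 9.2]
grip_width: 0.0448
finger_force: 50.4
clock: 19.9
position: [0.4941, 0.0735, 0.1119]
tool_rot: [3.14, -0.0, 1.651]
force: [-2.7, 0.1, 8.7]
grip_width: 0.0455
finger_force: 50.4
```

```bash
python3 -m jog '[[[0,0,-8,0,0,0,0],[0,0,-25,0,0,0,0],[0,0,-40,0,0,0.04,0],[0,0,-40,0,0,0.04,0],[0,0,-15,0,0,0,0]]]' 
python3 -m jog '[[[-15,6,0,0,0,0,0],[-30,11,0,0,0,0,0],[-38,14,0,0,0,0,0],[-38,15,0,0,0,0,0],[-38,15,0,0,0,0,0]]]' >/dev/null
python3 -m jog '[[[-38,15,0,0,0,0,0],[-38,15,0,0,0,0,0],[-38,14,0,0,0,0,0],[-38,14,0,0,0,0,0],[-30,11,0,0,0,0,0]]]' 
python3 -m jog '[[[-17,6,0,0,0,0.1,0],[0,0,0,0,0,0.14,0],[0,0,0,0,0,0.14,0],[0,0,0,0,0,0.12,0],[0,0,0,0,0,0.07,0]]]' 
python3 - <<'E'
from h import *
f=bot.grab_frame("side"); g=bot.grab_frame("top")
for a in(f,g):
  print([(np.round(d["xyz"],4),round(d["conf"],2)) for d in bot.spot_point("square_bottle_mid",a)[:2]])
go(.630,-.285,.1159,1.0)
E
```

```text
clock: 20.4
position: [0.4946, 0.0735, 0.2429]
tool_rot: [3.137, -0.001, 1.569]
force: [-0.0, 0.2, -3.9]
grip_width: 0.0453
finger_force: 52.5
clock: 21.4
position: [0.6238, -0.27, 0.2397]
tool_rot: [3.141, 0.001, 1.57]
force: [0.3, -0.8, -3.2]
grip_width: 0.0455
finger_force: 52.5
clock: 21.9
position: [0.6296, -0.2843, 0.2396]
tool_rot: [3.142, -0.0, 0.996]
force: [-0.9, -0.3, -2.9]
grip_width: 0.0452
finger_force: 52.4
[(array([ 0.631 , -0.2853,  0.1761]), 0.55), (array([ 0.4918, -0.07  ,  0.046 ]), 0.22)]
[]
t 22.1 pos [ 0.6297 -0.2843  0.2393] yaw 1.003 | turn wz 0.003 then shift after turn [ -0.4   0.6 123.4] (before turn [ -0.4   0.6 123.4] ) force [-0.6  0.1 -2.8] w 0.0453 ff 52.4 q7 0.04
```

```bash
python3 -m jog '[[[0,0,12,0,0,0,0],[0,0,30,0,0,0,0],[0,0,35,0,0,0,0],[0,0,28,0,0,0,0],[0,0,12,0,0,0,0]]]' >/dev/null
python3 -m jog '[[[0,0,2,0,0,0,0],[0,0,0,0,0,0,0]]]' 
python3 -m jog '[[[0,0,1.5,0,0,0,0],[0,0,0,0,0,0,0]]]' 
python3 -m jog '[[[0,0,1.5,0,0,0,0],[0,0,0,0,0,0,0]]]' 
```

```text
clock: 22.8
position: [0.63, -0.2849, 0.1206]
tool_rot: [3.141, 0.0, 1.001]
force: [0.0, -0.2, -2.0]
grip_width: 0.0457
finger_force: 52.2
clock: 23.0
position: [0.6302, -0.2847, 0.1195]
tool_rot: [3.14, -0.0, 1.001]
force: [0.1, -0.1, -3.4]
grip_width: 0.0454
finger_force: 52.2
clock: 23.2
position: [0.6299, -0.2845, 0.1172]
tool_rot: [3.141, -0.0, 1.001]
force: [-0.2, -0.7, -3.0]
grip_width: 0.045
finger_force: 52.2
```

```bash
python3 -m jog '[[[0,0,1.5,0,0,0,0],[0,0,0,0,0,0,0]]]' 
python3 -m jog '[[[0,0,1,0,0,0,0],[0,0,0,0,0,0,0]]]' 
```

```text
clock: 23.4
position: [0.6299, -0.2847, 0.116]
tool_rot: [3.141, -0.0, 1.001]
force: [-1.6, 1.7, 5.1]
grip_width: 0.0451
finger_force: 53.3
clock: 23.6
position: [0.63, -0.2847, 0.1159]
tool_rot: [3.141, -0.001, 1.001]
force: [-6.9, 3.7, 20.8]
grip_width: 0.0452
finger_force: 55.1
```

```bash
python3 -m jog '[[[0,0,-1,0,0,0,0.65],[0,0,0,0,0,0,0.7],[0,0,0,0,0,0,1],[0,0,0,0,0,0,1],[0,0,0,0,0,0,1]]]' 
python3 -m jog '[[[0,0,-10,0,0,0,1],[0,0,-30,0,0,0,1],[0,0,-35,0,0,0.12,1],[0,0,-22,0,0,0.14,1],[0,0,-8,0,0,0.14,1]]]' 
python3 -m jog '[[[0,-20,0,0,0,0.02,1],[1,-42,0,0,0,0,1],[1,-44,0,0,0,0,1],[1,-44,0,0,0,0,1],[1,-44,0,0,0,0,1]]]' >/dev/null
python3 -m jog '[[[1,-38,0,0,0,0,1],[0,-18,0,0,0,0,1],[0,0,0,0,0,0,1]]]' 
python3 - <<'E'
from h import *
f=bot.grab_frame("side"); g=bot.grab_frame("top")
for a in(f,g):
  for n in("oblong_bottle_mid","square_bottle_mid"): print(n,[(np.round(d["xyz"],4),round(d["conf"],2)) for d in bot.spot_point(n,a)[:2]])
go(.4965,-.071,.104,.58)
cv2.imwrite("pics/s4.png",cv2.resize(f["img"][100:300,150:400,::-1],None,fx=3,fy=3))
E
```

```text
clock: 24.1
position: [0.6298, -0.2845, 0.1153]
tool_rot: [-3.142, 0.0, 1.001]
force: [-0.9, -0.1, -0.5]
grip_width: 0.0854
finger_force: 0.0
clock: 24.6
position: [0.6304, -0.2851, 0.224]
tool_rot: [3.139, -0.003, 0.595]
force: [1.2, 0.3, -0.6]
grip_width: 0.0855
finger_force: 0.0
clock: 25.4
position: [0.4957, -0.0708, 0.2211]
tool_rot: [-3.14, -0.001, 0.584]
force: [-0.1, -0.0, -0.4]
grip_width: 0.0856
finger_force: 0.0
oblong_bottle_mid [(array([ 0.4933, -0.0712,  0.0489]), 0.79)]
square_bottle_mid [(array([ 0.6318, -0.2874,  0.0542]), 0.66)]
oblong_bottle_mid []
square_bottle_mid [(array([ 0.6308, -0.2817,  0.0556]), 0.62)]
t 25.7 pos [ 0.4968 -0.0739  0.2205] yaw 0.579 | turn wz -0.001 then shift after turn [  1.3  -2.6 116.5] (before turn [  1.3  -2.6 116.5] ) force [-0.3 -0.1 -0.3] w 0.0853 ff 0.0 q7 -0.54
```

View pics/s4.png

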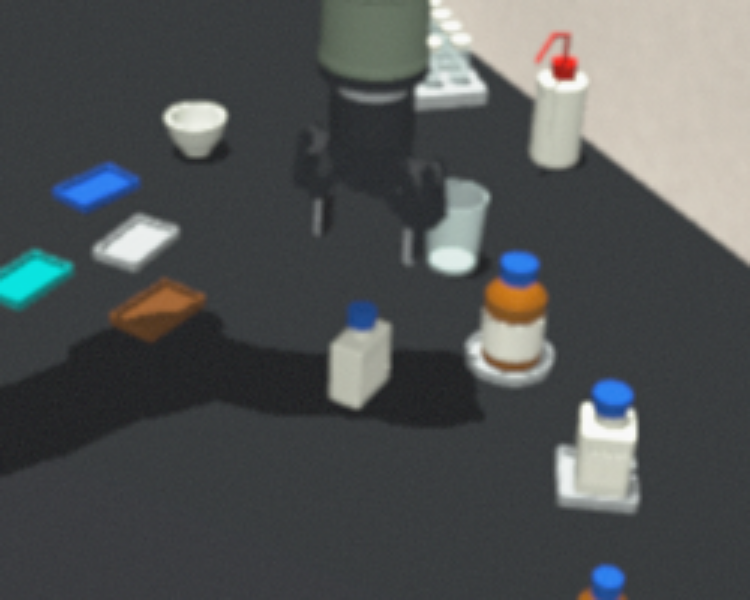

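The square bottle stands in its tray at (605,455). The gripper is over the oblong bottle at (360,355), with the fingers lined up across its narrow side.

```bash
python3 -m jog '[[[0,-1,15,0,0,0,1],[0,0,30,0,0,0,1],[0,0,32,0,0,0,1],[0,0,25,0,0,0,1],[0,0,11,0,0,0,1]]]' 
python3 -m jog '[[[0,0,2,0,0,0,1],[0,0,0,0,0,0,0.5],[0,0,0,0,0,0,0.35],[0,0,0,0,0,0,0.2],[0,0,0,0,0,0,0]]]' 50
python3 -m jog '[[[0,0,0,0,0,0,0],[0,0,0,0,0,0,0],[0,0,0,0,0,0,0]]]' 50
```

```text
clock: 26.2
position: [0.4953, -0.0728, 0.1055]
tool_rot: [-3.14, 0.002, 0.58]
force: [0.2, 0.4, 0.2]
grip_width: 0.0852
finger_force: 0.0
clock: 26.7
position: [0.4963, -0.0721, 0.1062]
tool_rot: [3.141, -0.001, 0.581]
force: [-3.0, 0.8, 12.6]
grip_width: 0.0333
finger_force: 48.4
clock: 27.0
position: [0.4963, -0.0721, 0.1062]
tool_rot: [3.141, -0.001, 0.581]
force: [-0.8, 0.9, 11.4]
grip_width: 0.0335
finger_force: 49.0
```

```bash
python3 -m jog '[[[0,0,-8,0,0,0,0],[0,0,-25,0,0,0,0],[0,0,-35,0,0,-0.03,0],[0,0,-32,0,0,-0.025,0],[0,0,-12,0,0,0,0]]]' 
python3 -m jog '[[[5,-15,0,0,0,0,0],[10,-30,0,0,0,0,0],[12,-38,0,0,0,0,0],[13,-40,0,0,0,0,0],[13,-40,0,0,0,0,0]]]' >/dev/null
python3 -m jog '[[[13,-40,0,0,0,0,0],[13,-40,0,0,0,0,0],[12,-38,0,0,0,0,0],[9,-30,0,0,0,0,0],[6,-19,0,0,0,0,0]]]' 
python3 -m jog '[[[3,-9,0,0,0,0,0],[0,0,0,0,0,0,0]]]' 
python3 - <<'E'
from h import *
f=bot.grab_frame("side"); g=bot.grab_frame("top")
for a in(f,g):
  print([(np.round(d["xyz"],4),round(d["conf"],2)) for d in bot.spot_point("oblong_bottle_mid",a)[:2]])
go(.383,.265,.1102,.635)
cv2.imwrite("pics/s5.png",cv2.resize(f["img"][80:280,100:350,::-1],None,fx=3,fy=3))
E
```

```text
clock: 27.5
position: [0.4965, -0.0724, 0.2204]
tool_rot: [3.14, -0.003, 0.636]
force: [0.1, -0.1, -2.1]
grip_width: 0.0331
finger_force: 50.2
clock: 28.5
position: [0.3839, 0.2586, 0.2172]
tool_rot: [-3.141, 0.0, 0.638]
force: [0.8, -0.2, -2.1]
grip_width: 0.0335
finger_force: 50.2
clock: 28.7
position: [0.382, 0.2659, 0.2172]
tool_rot: [3.141, 0.0, 0.637]
force: [0.3, -0.2, -0.9]
grip_width: 0.0331
finger_force: 50.2
[(array([0.3797, 0.2652, 0.1583]), 0.69)]
[(array([0.3804, 0.2648, 0.1596]), 0.42)]
t 28.9 pos [0.3828 0.2641 0.2174] yaw 0.634 | turn wz -0.001 then shift after turn [  0.7  -0.6 107.2] (before turn [  0.7  -0.6 107.2] ) force [ 0.1 -0.3 -1.8] w 0.0333 ff 50.2 q7 -1.22
```

View pics/s5.png

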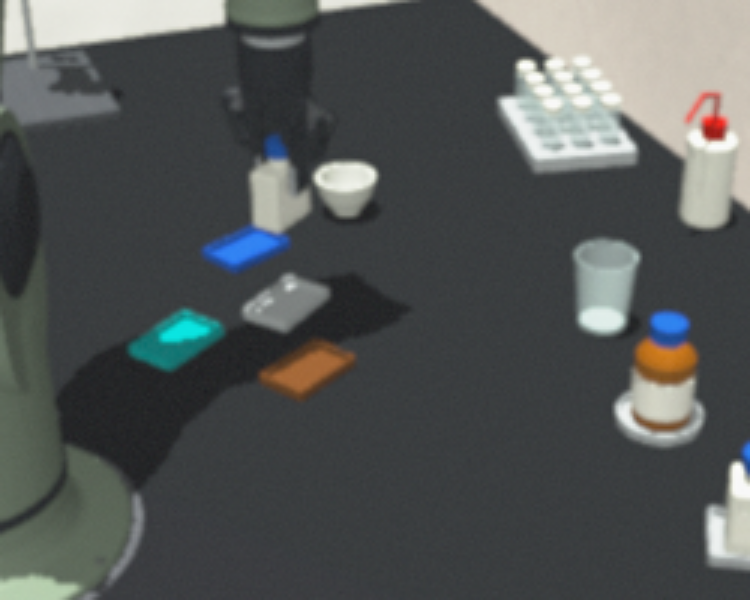

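The oblong bottle is upright in the gripper at (280,190). The side view makes it look offset only because it is held high; it is over the steel tray at (286,303). I'll lower it now.

```bash
python3 -m jog '[[[0,0,12,0,0,0,0],[0,0,28,0,0,0,0],[0,0,30,0,0,0,0],[0,0,22,0,0,0,0],[0,0,8,0,0,0,0]]]' >/dev/null
python3 -m jog '[[[0,0,2,0,0,0,0],[0,0,0,0,0,0,0]]]' 
python3 -m jog '[[[0,0,1.5,0,0,0,0],[0,0,0,0,0,0,0]]]' 
python3 -m jog '[[[0,0,1.5,0,0,0,0],[0,0,0,0,0,0,0]]]' 
```

```text
clock: 29.6
position: [0.3826, 0.2651, 0.1157]
tool_rot: [3.142, -0.0, 0.635]
force: [-0.7, -0.1, -0.7]
grip_width: 0.0335
finger_force: 50.2
clock: 29.8
position: [0.3825, 0.2656, 0.1145]
tool_rot: [-3.141, -0.001, 0.636]
force: [-0.2, -0.2, -1.7]
grip_width: 0.0336
finger_force: 50.2
clock: 30.0
position: [0.3823, 0.2655, 0.1125]
tool_rot: [-3.142, -0.0, 0.636]
force: [0.9, 0.2, -1.5]
grip_width: 0.0334
finger_force: 50.2
```

```bash
python3 -m jog '[[[0,0,1.5,0,0,0,0],[0,0,0,0,0,0,0]]]' 
python3 -m jog '[[[0,0,1,0,0,0,0],[0,0,0,0,0,0,0]]]' 
```

```text
clock: 30.2
position: [0.3823, 0.2653, 0.1108]
tool_rot: [3.142, 0.0, 0.636]
force: [0.4, 0.2, -1.9]
grip_width: 0.033
finger_force: 50.2
clock: 30.4
position: [0.3823, 0.2653, 0.1102]
tool_rot: [-3.141, -0.0, 0.636]
force: [-2.8, -1.0, 12.4]
grip_width: 0.0335
finger_force: 51.9
```

Contact at the expected height, so I'll release, retract and check.

```bash
python3 -m jog '[[[0,0,0,0,0,0,0.55],[0,0,0,0,0,0,0.65],[0,0,0,0,0,0,1],[0,0,0,0,0,0,1],[0,0,0,0,0,0,1]]]' 
python3 -m jog '[[[0,0,-10,0,0,0,1],[0,0,-30,0,0,0,1],[0,0,-40,0,0,0,1],[0,0,-40,0,0,0,1],[0,0,-30,0,0,0,1]]]' 
python3 -m jog '[[[0,-20,-20,0,0,0,1],[0,-35,0,0,0,0,1],[0,-35,0,0,0,0,1],[0,-35,0,0,0,0,1],[0,-20,0,0,0,0,1]]]' 
python3 - <<'E'
from h import *
T={"large_bottle_mid":(.655,-.087),"small_bottle_mid":(.508,-.4616),"square_bottle_mid":(.630,-.285),"oblong_bottle_mid":(.383,.265),"beaker_mid":(.691,.103),"mortar_mid":(.525,.46)}
f=bot.grab_frame("side"); g=bot.grab_frame("top")
for n,t in T.items():
  for a in(f,g):
    print(n,[(np.round(d["xyz"]-np.array([*t,0]),4),round(d["conf"],2)) for d in bot.spot_point(n,a) if np.hypot(*(np.array(d["xyz"][:2])-t))<.05])
cv2.imwrite("pics/s6.png",cv2.resize(f["img"][80:,110:,::-1],None,fx=1.9,fy=1.9))
cv2.imwrite("pics/t6.png",cv2.resize(g["img"][90:290,90:430,::-1],None,fx=2.35,fy=2.35))
E
```

```text
clock: 30.9
position: [0.3823, 0.2653, 0.1099]
tool_rot: [3.142, -0.0, 0.636]
force: [0.1, 0.3, -0.4]
grip_width: 0.0852
finger_force: 0.0
clock: 31.4
position: [0.3824, 0.265, 0.2625]
tool_rot: [-3.141, -0.001, 0.635]
force: [-0.2, 0.7, -0.3]
grip_width: 0.0856
finger_force: 0.0
clock: 31.9
position: [0.2943, 0.3837, 0.2805]
tool_rot: [-3.141, 0.0, 0.638]
force: [-0.1, -0.0, 0.5]
grip_width: 0.0854
finger_force: 0.0
large_bottle_mid [(array([-0.0014, -0.0023,  0.0599]), 0.7)]
large_bottle_mid [(array([-0.0017,  0.0036,  0.0629]), 0.6)]
small_bottle_mid [(array([-0.0036, -0.0025,  0.0419]), 0.82)]
small_bottle_mid [(array([ 0.0026, -0.004 ,  0.0521]), 0.56)]
square_bottle_mid [(array([-0.0002, -0.0011,  0.0536]), 0.74)]
square_bottle_mid []
oblong_bottle_mid [(array([-0.0021, -0.002 ,  0.0504]), 0.77), (array([-0.0043,  0.0011, -0.0021]), 0.54)]
oblong_bottle_mid [(array([-0.0002,  0.0024,  0.0524]), 0.71)]
beaker_mid [(array([ 0.0004, -0.002 ,  0.0453]), 0.95)]
beaker_mid [(array([ 0.0012, -0.001 ,  0.0437]), 0.59)]
mortar_mid [(array([-0.0001, -0.0025,  0.0196]), 0.5)]
mortar_mid [(array([ 0.0017, -0.0004,  0.029 ]), 0.57)]
```

View pics/s6.png

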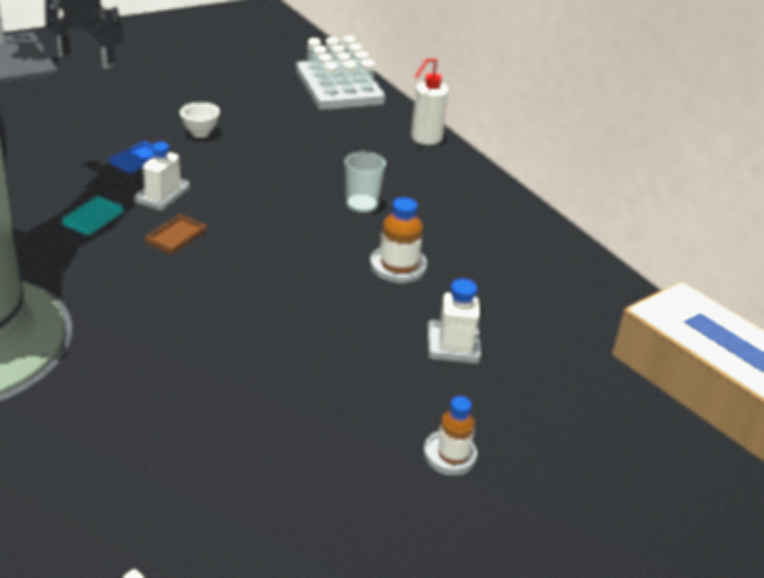

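View pics/t6.png

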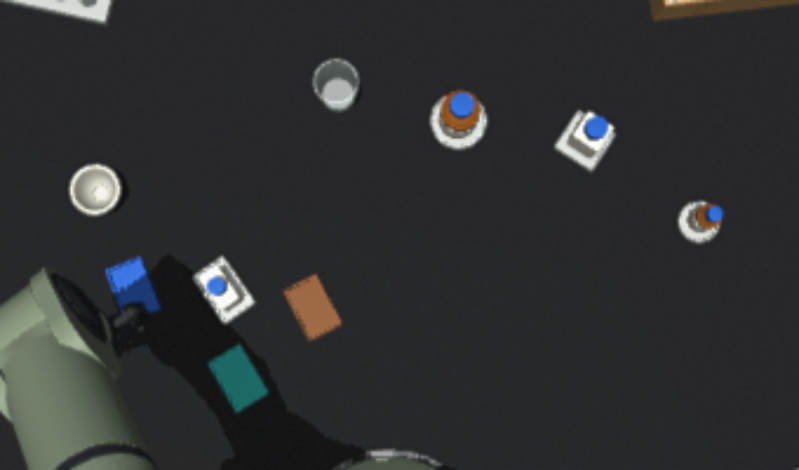

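Both views show all four bottles upright inside their trays: large (460,118), small (702,218), square (590,133) and oblong (222,288) in the top view. The beaker and mortar haven't moved, and the gripper is clear of everything.

```bash
python3 -c "
from workcell import bot
print(bot.job_done())"
```

```text
the job is handed in; nothing more can be done
None
```

The job is handed in: at the last camera check all four bottles stood upright in their matching trays, about 5 mm or less off centre, and the beaker and mortar had not moved; handing in returned no verdict.

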